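Set up the folding cookbook stand and lock its foot at the clip

TASK

Set up the folding cookbook stand for the cook at the chopping board: lift the folded panel by its handle until it stands back against its stop and let go of it, then take hold of the sliding foot and draw it out along the rail, cam lever still open, until its pointer is level with the brass clip. Holding the foot there, squeeze its cam lever fully shut, and finish while still holding: the foot and its shut lever stay firmly pinched in the gripper with the pointer at the clip, nothing is let go. Leave the pepper mill, salt shaker and egg timer standing where they are.

Things in the scene. Friction and masses are not known exactly. Their poses are not given: they have to be found in the camera images.
- stand: Fixed wooden base of the folding cookbook stand. Origin on the worktop (z = 0) under the hinge line; +x along the aluminium rail from hinge to foot, +y parallel to the hinge line, z up. Base: x = -25 to 320 mm, y = -75 to 75, top z = 12; rail 12 wide, top z = 22. A 16 mm wide strut joins the panel's back (pin 110 mm from the hinge) and the foot, so both move together.
- panel_hinge (a point): Middle of the panel's hinge line, at stand frame (0, 0, 44) mm; the hinge line runs along stand y.
- panel (a joint): Angle of the reading panel, rad: 0 = folded flat over the rail (start), 1.83 = back against its stop, past upright, where it stays when let go (foot pin then 44 mm from the hinge line). 1.31 with the pin at 110 mm, 0.98 at 165 mm. Panel 220 mm wide, 9 thick, 170 long without handle, about 0.45 kg, falls when let go in between; a book ledge stands 25 mm up at its hinge end.
- panel_handle (a point): Grip point in the handle, a flat tongue in the middle of the panel's free end: 26 mm wide (along stand y), 9 thick, 50 long. Point in its mid-plane, 202 mm from the hinge line, 32 past the panel's end shoulder, 18 from the tongue's end. Folded it lies at z = 44 mm, strut under it (top z = 38). Pinched on its side edges (fingers closing along stand y) it swivels between the pads as the panel rises.
- foot: Sliding aluminium foot on the rail. Axes as the stand's; origin at stand z = 0, y = 0 under the strut pin. Finger waist x = 24 to 54 mm, z = 24 to 50; solid grooved side y = +10, between nose (x = -12 to 24, y to 18) and end flange (x = 54 to 63, y to 21); top z = 52. Cam lever on the -y side. Until the lever is shut the leaning panel pushes it outwards (+x) with 0.5 to 2 N; let go, it runs out.
- foot_grip (a point): At foot frame (38, 0, 40) mm: middle of the finger waist, at the height to grip; fingers close along stand y, one on the solid side, one on the lever. With fingertips 19 mm past the TCP, a TCP under 33 mm above the worktop would touch the base.
- lever (a joint): Cam lever angle, rad: 0 = open (starts 0 to 0.1), 0.60 = shut on its end stop. Upright pivot at foot frame (6, -14.5) mm; lever 7 mm thick, z = 27 to 49, points to the foot's end. Shut by pressing it towards the foot (+y); stays where left. 7 N at 40 mm from the pivot starts it, about 12 N shuts it (its eccentric bites on the rail's flank): a pinch of 3 to 5 N leaves it open, 20 to 30 N shuts it.
- lever_tip (a point): Outer face of the lever's round tip, 48 mm from the pivot, z = 38 mm. At foot y = -46 mm when open, -20 when shut; over both sides the foot then measures 56 and 30 mm at the tip, 47 and 28 at the waist's middle. The foot cannot go sideways, so evenly closing fingers need the hand to follow: the middle between solid side and lever lies at y = -17 mm open, -4 shut.
- foot_mark (a point): Tip of the foot's dark pointer, on the -y (lever) side, at foot frame (30, -35.5, 15.5) mm, just above the scale strip.
- index_clip: Small brass clip hooked over the -y edge of the base at the scale, 10 mm wide, top at z = 17.5 mm. Axes as the stand's; origin on the clip's centre line, 12 mm above the worktop, at stand y = -57.5 mm, stand x = 140 to 195 mm. The pointer is level with the clip when foot_mark and clip have the same position along stand x.
- pepper_mill: Wooden pepper mill, 58 mm wide, 170 mm tall, standing loose behind the stand; origin at the centre of its underside.
- salt_shaker: Salt shaker, 44 mm wide, 90 mm tall, standing loose behind the stand; origin at the centre of its underside.
- egg_timer: Round egg timer, 59 mm wide, 52 mm tall, standing loose to the left of the stand; origin at the centre of its underside.

How it is judged:
On the way, in this order (a step that is already met when the one before it is completed fails the run):
1. the panel stands back against its stop (value of joint panel above 1.74 rad), for 0.2 s.
2. the foot is held by the fingers with its pointer at the clip (within 5 mm) while the lever is still open (x of foot_mark in the frame of index_clip between -0.005 and 0.005 m and value of joint lever below 0.3 rad and contact force between the fingers and foot above 1 N), for 0.2 s.
At the end, for the whole second after the job is handed in: The pointer of the foot is within 5 mm of the clip's centre line along the rail, the cam lever is shut (within 0.05 rad of its end stop), the panel leans on its strut between 0.85 and 1.42 rad, and the fingers still pinch the foot and its lever (contact force over 8 N) through the last second (x of foot_mark in the frame of index_clip between -0.005 and 0.005 m and value of joint lever above 0.55 rad and value of joint panel between 0.85 and 1.42 rad and contact force between the fingers and foot above 8 N); the arm keeps its last pose, push and grip.
It fails at once if the pepper mill is shifted more than 20 mm or tipped (distance of pepper_mill from where it was at the start of the episode above 0.02 m or angle between pepper_mill's own z axis and vertical above 0.3 rad).
It fails at once if the salt shaker is shifted more than 20 mm or tipped (distance of salt_shaker from where it was at the start of the episode above 0.02 m or angle between salt_shaker's own z axis and vertical above 0.3 rad).
It fails at once if the egg timer is shifted more than 20 mm or tipped (distance of egg_timer from where it was at the start of the episode above 0.02 m or angle between egg_timer's own z axis and vertical above 0.3 rad).
It also fails if it takes over 64 s, if anything falls off the work surface, if the arm or the gripper's body presses on something with over 40 N, if the wrist force passes 120 N, or if a joint passes its speed limit or range.

ROBOT

A 7-joint arm with a two-finger parallel gripper is mounted at the origin on a cart in front of the work surface, level with it; the furniture and walls round the work are solid. World frame = base frame: x ahead of the robot, y to its left, z up, the work surface at z = 0. Lengths are in m, angles in rad, forces in N, time in s.
With the tool pointing down it reaches from about 0.425 to 0.95 m from the base axis. Payload 4.7 kg.
Tool frame: the origin (TCP) lies between the finger pads, 19 mm behind the fingertips; this is the grasp point; z points along the fingers, y is the line along which they close (so a half turn about z gives the same grasp; the last joint's range is limited). The gripper opens to 87 mm and grips with 3 to 60 N. Pads are 19 mm wide; open, the fingers measure 117 mm over their backs; the gripper's body (75 mm by 190 mm) begins 51 mm behind the grasp point.
Start: joints at [-1.179, 0.469, -0.049, 1.532, 0.024, 1.141, -0.082], TCP at [0.276, 0.616, 0.241] pointing down, gripper open.
Joint ranges: [-2.59, 2.59], [-0.33, 1.99], [-1.39, 1.29], [0.1, 2.45], [-1.04, 4.18], [0.21, 1.99], [-2.66, 2.66]. Speed limits (rad/s): [2.57, 2.57, 3.14, 3.14, 3.14, 3.14, 3.14].

INTERFACE

Orientations are given as a rotation vector (axis times angle).
In Python, from rig import robot, optics, status, close_job gives the robot as it stands (robot), with the cameras (optics), the readings (status) and the job as plain functions.
- The arm moves only by the shell command python3 nudge.py 'ROWS' [FORCE]. ROWS is rows parted by semicolons, their numbers by spaces, 1 to 12 of them, each of 7 numbers: a rotation vector rx, ry, rz in rad, then dx, dy, dz in m, then the finger opening in m; each row shifts and turns the commanded pose from where the row before left it, along the tool's axes as they then stand; what a row does not reach is not made up. A row lasts 1/12 s, in which the tool goes at most 0.0417 m and 0.125 rad, less where a joint would pass 70% of its speed; a pose out of reach is approached as far as the arm can. The fingers move at their own pace and stop on an object; FORCE is the grip in N (left out, the last holds). Time passes only in rows, so rows that do not move let the fingers close. It prints the time, the measured TCP pose, the force, the opening and the grip force at its end.
- status.sense(): the state, without advancing time (a new reading comes with each control period).
- optics.camera(name): name is "scene" or "top"; returns the picture (480x640x3 uint8, blue, green, red); there is no depth.
- optics.camera_model(name): a dict with "K" (3x3 intrinsics, pixels), "position" and "orientation" of the camera in the world. Camera axes: x right, y down, z forward; pixel columns grow to the right and rows downward; lengths in m; the calibration is good to about 2 mm. A picture is of the moment at which its call begins. camera_model takes no time and is no camera call.
- close_job(): hands the job in; it is judged then, once.
The state is a dict: "clock": time; "joint_positions": joint angles; "dq": joint speeds; "effort": joint torques, N m; "ee_pos": TCP position; "orientation": TCP orientation; "force": force on the tool from outside, world axes, zero at the start; "wrist_torque": the same for the moment, N m; "gripper_width": finger opening in m; "grip_force": force on a finger pad.
Only numpy, scipy, OpenCV 4.12 (cv2) and the standard library are available. Lean on these libraries where they do the work, as an engineer would, in place of code of your own. Each camera call takes 0.05 s, during which the arm holds its last target. There are 200 camera calls.

## Working session

There is one attempt and no reset: what is moved stays moved. The work goes in short steps, Python scripts to look and compute and a shell command to move; the robot and the scene stay as the last step left them, time stands still between calls to the robot, and variables do not carry over. Pictures are saved under pics/ and viewed, at most 10 in all, crops included, and the job is handed in when it is done.

```bash
ls; mkdir -p pics; cat > h.py <<'E'
import numpy as np, cv2
from rig import robot, optics, status, close_job
from scipy.spatial.transform import Rotation as R
def cam(n):
    m=optics.camera_model(n); o=np.array(m["orientation"],float)
    M=o if o.shape==(3,3) else (R.from_rotvec(o).as_matrix() if o.size==3 else R.from_quat(o).as_matrix())
    return np.array(m["K"]),M,np.array(m["position"])
def ray(n,u,v,z):
    K,M,p=cam(n); d=M@np.linalg.inv(K)@[u,v,1]; return p+d*(z-p[2])/d[2]
def proj(n,X):
    K,M,p=cam(n); c=(M.T@(np.asarray(X)-p).T).T; q=(K@c.T).T; return q[:,:2]/q[:,2:]
E
python3 - <<'E'
from h import *
for n in("scene","top"):
    print(optics.camera_model(n)); cv2.imwrite(f"pics/{n}0.png",optics.camera(n))
print(status.sense())
E
```

```text
nudge.py
pics
rig.py
{'K': array([[441.63164357,   0.        , 312.68860088],
       [  0.        , 441.63164357, 233.08871131],
       [  0.        ,   0.        ,   1.        ]]), 'position': array([ 0.11186876, -0.53758183,  0.63007231]), 'orientation': array([-2.08357613,  0.60419426, -0.3295197 ])}
{'K': array([[475.98409266,   0.        , 312.74559024],
       [  0.        , 475.98409266, 241.6950784 ],
       [  0.        ,   0.        ,   1.        ]]), 'position': array([0.35379227, 0.18768783, 1.07452559]), 'orientation': array([-2.11655913,  2.10192508, -0.22492614])}
{'clock': 0.1, 'joint_positions': array([-1.17890471,  0.46938345, -0.0486086 ,  1.53355035,  0.02411924,
        1.14098261, -0.0822903 ]), 'dq': array([-0.00062355, -0.00160779, -0.0013361 , -0.00341477, -0.00022093,
       -0.0035374 , -0.0017064 ]), 'effort': array([ 3.61818056e-04, -5.09172714e+01, -8.14672164e-02, -2.36828452e+01,
       -6.15547760e-02,  3.45000462e-02,  5.58755823e-05]), 'ee_pos': array([0.27550884, 0.61567669, 0.24029931]), 'orientation': array([-6.55960826e-01, -3.07204570e+00,  2.68949465e-03]), 'force': array([ 0.34971106,  0.16257279, -0.24100579]), 'wrist_torque': array([ 0.02830164,  0.02100675, -0.02039379]), 'grip_force': 0.0, 'gripper_width': 0.08715359189359909}
```

View pics/scene0.png

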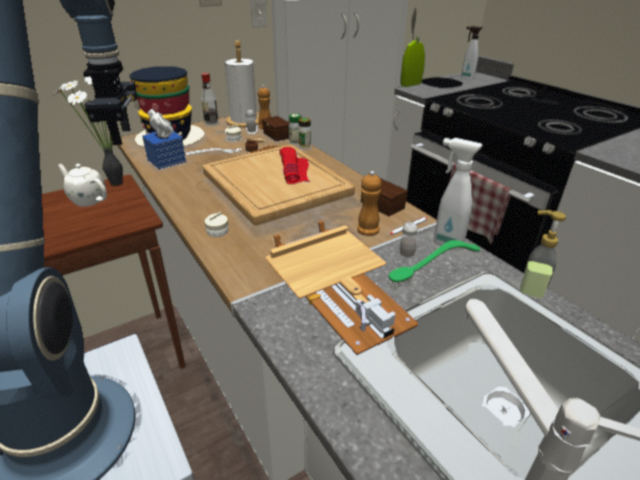

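View pics/top0.png

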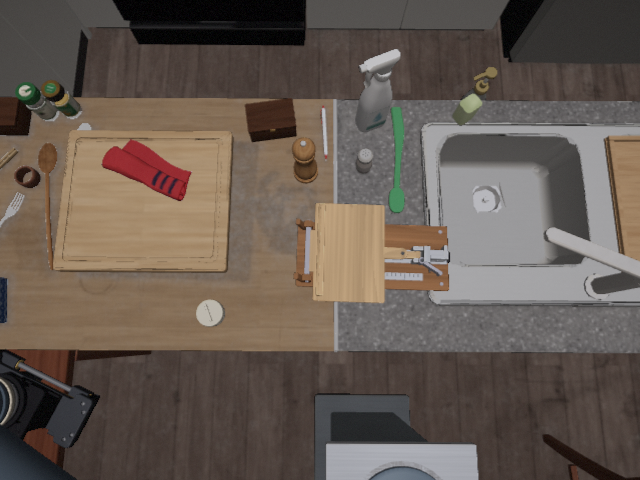

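The top view shows the stand's base spanning about u 297–449, v 225–290, with its +x axis to the right (world −y). The egg timer is at (209,313), the mill at (305,170) and the shaker at (364,160). I'll zoom in for measurement.

```bash
python3 - <<'E'
from h import *
im=cv2.imread("pics/top0.png")[195:315,290:455]
cv2.imwrite("pics/c1.png",cv2.resize(im,None,fx=4.8,fy=4.8,interpolation=cv2.INTER_CUBIC))
for n,u,v,z in[("mill",306,175,0),("salt",363,165,0),("timer",209,313,.05),("base_pp",449,226,.012),("base_pn",449,290,.012),("base_mn",297,288,.012),]:
    print(n,ray("top",u,v,z).round(4))
E
```

```text
mill [0.748  0.2057 0.    ]
salt [0.7742 0.0696 0.    ]
timer [0.4178 0.4087 0.05  ]
base_pp [ 0.6222 -0.1246  0.012 ]
base_pn [ 0.4748 -0.1167  0.012 ]
base_mn [0.4769 0.223  0.012 ]
```

View pics/c1.png

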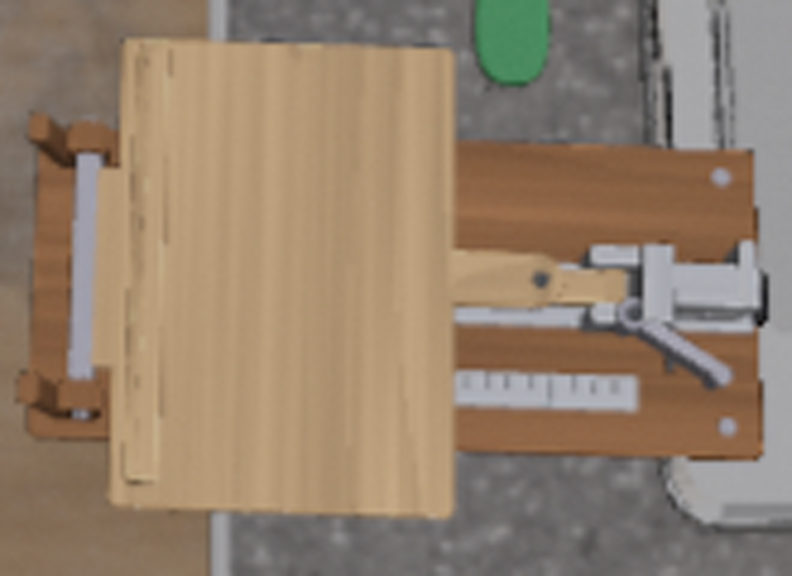

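The crop shows the base corners at about (752,152), (762,457), (28,437) and (38,147), and the handle tongue from (452,250) to (555,305). The foot is near its outer end with the lever open. The clip is hidden under the panel.

```bash
cat >> h.py <<'E'
from scipy.optimize import least_squares
def fit(n,pts,px,x0):
    pts=np.array(pts,float);px=np.array(px,float)
    def w(p): 
        c,s=np.cos(p[2]),np.sin(p[2]); return np.c_[p[0]+c*pts[:,0]-s*pts[:,1],p[1]+s*pts[:,0]+c*pts[:,1],pts[:,2]]
    r=least_squares(lambda p:(proj(n,w(p))-px).ravel(),x0,loss="soft_l1"); return r.x,(proj(n,w(r.x))-px).round(1)
def tow(S,q):
    c,s=np.cos(S[2]),np.sin(S[2]); return np.array([S[0]+c*q[0]-s*q[1],S[1]+s*q[0]+c*q[1],q[2]])
E
python3 - <<'E'
from h import *
c=np.array([(752,152),(762,457),(28,437),(454,48),(452,515),(555,278)],float)
px=(c+.5)/4.8-.5+[290,195]
pts=[(.32,.075,.012),(.32,-.075,.012),(-.025,-.075,.012),(.17,.11,.0485),(.17,-.11,.0485),(.22,0,.0485)]
S,r=fit("top",pts,px,[.55,.2,-1.57]); print(S,r.tolist())
for q in[(.202,0,.044),(.202,0,.15),(0,0,.044)]: print(tow(S,q).round(4))
# handle lifted positions TCP and reachable
print(R.from_rotvec(status.sense()["orientation"]).as_matrix().round(3))
# foot estimate: pin from strut geometry
v=ray("top",290+745/4.8,195+280/4.8,.05);print("foot end",v)
E
```

```text
[ 0.55677893  0.20253136 -1.59442837] [[0.3, -1.1], [0.1, 0.4], [-1.2, -0.1], [-0.5, -0.6], [-0.0, 0.6], [1.3, 0.3]]
[0.552  0.0006 0.044 ]
[0.552  0.0006 0.15  ]
[0.5568 0.2025 0.044 ]
[[-0.913  0.408 -0.001]
 [ 0.408  0.913 -0.002]
 [-0.    -0.002 -1.   ]]
foot end [ 0.55082796 -0.10185655  0.05      ]
```

```bash
cat >> h.py <<'E'
S0=np.array([.55678,.20253,-1.59443])
def to(P,S=S0,yaw=None):
    """remaining move in tool axes to world P, tool y along stand y, pointing down"""
    s=status.sense();M=R.from_rotvec(s["orientation"]).as_matrix()
    c,n=np.cos(S[2]),np.sin(S[2]); y=np.array([-n,c,0]);z=np.array([0,0,-1.]);T=np.c_[np.cross(y,z),y,z]
    rv=R.from_matrix(M.T@T).as_rotvec()
    print("clock",round(s["clock"],2),"rot",rv.round(4),"now-axes",(M.T@(P-s["ee_pos"])).round(4),"final-axes",(T.T@(P-s["ee_pos"])).round(4),"F",s["force"].round(1),"w",round(s["gripper_width"],4),"gf",round(s["grip_force"],1))
E
R1="0 0 .0587 -.036 -.0061 .003 .087"
python3 nudge.py '0 0 .0587 -.036 -.0061 .003 .087;0 0 .0587 -.036 -.0061 .003 .087;0 0 .0587 -.036 -.0061 .003 .087;0 0 .0587 -.036 -.0061 .003 .087;0 0 .0587 -.036 -.0061 .003 .087;0 0 .0587 -.036 -.0061 .003 .087;0 0 .0587 -.036 -.0061 .003 .087;0 0 .0587 -.036 -.0061 .003 .087;0 0 .0587 -.036 -.0061 .003 .087;0 0 .0587 -.036 -.0061 .003 .087' 30
python3 nudge.py '0 0 .0587 -.036 -.0061 .007 .087;0 0 .0587 -.036 -.0061 .007 .087;0 0 .0587 -.036 -.0061 .007 .087;0 0 .0587 -.036 -.0061 .007 .087;0 0 .0587 -.036 -.0061 .007 .087;0 0 .0587 -.036 -.0061 .007 .087;0 0 .0587 -.036 -.0061 .007 .087;0 0 .0587 -.036 -.0061 .007 .087;0 0 .0587 -.036 -.0061 .007 .087;0 0 .0587 -.036 -.0061 .007 .087;0 0 0 0 0 0 .087;0 0 0 0 0 0 .087'
python3 -c "
from h import *
to(tow(S0,(.202,0,.044)))"
```

```text
clock: 0.93
ee_pos: [0.5133, 0.3433, 0.2107]
orientation: [-1.521, -2.749, 0.001]
force: [0.5, -0.0, 0.3]
gripper_width: 0.087
grip_force: 0.0
clock: 1.93
ee_pos: [0.5586, -0.0147, 0.1406]
orientation: [-2.253, -2.188, 0.003]
force: [0.8, 0.8, 0.7]
gripper_width: 0.0865
grip_force: 0.0
clock 1.93 rot [-0.0016  0.001  -0.0056] now-axes [ 0.0152 -0.0069  0.0966] final-axes [ 0.0152 -0.0069  0.0966] F [0.8 0.8 0.7] w 0.0865 gf 0.0
```

```bash
python3 nudge.py '0 0 -.0056 .0152 -.0069 .02 .07;0 0 0 0 0 .025 .06;0 0 0 0 0 .025 .05;0 0 0 0 0 .02 .045;0 0 0 0 0 .0066 .04;0 0 0 0 0 0 .04;0 0 0 0 0 0 .04;0 0 0 0 0 0 .04'
python3 - <<'E'
from h import *
to(tow(S0,(.202,0,.044)))
im=optics.camera("top")[170:320,290:490]; im2=optics.camera("scene")[200:350,250:450]
cv2.imwrite("pics/c2.png",cv2.resize(np.hstack([im,im2]),None,fx=2,fy=2,interpolation=cv2.INTER_CUBIC))
E
```

```text
clock: 2.6
ee_pos: [0.5541, 0.004, 0.0458]
orientation: [2.24, 2.201, 0.003]
force: [0.3, -0.2, -0.5]
gripper_width: 0.0438
grip_force: 0.0
clock 2.6 rot [ 0.0024 -0.0005  0.0059] now-axes [-0.0035 -0.0021  0.0018] final-axes [-0.0035 -0.002   0.0018] F [ 0.3 -0.2 -0.5] w 0.0438 gf 0.0
```

View pics/c2.png

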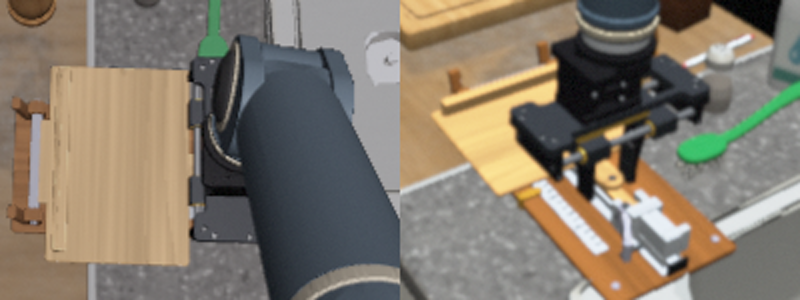

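The fingers straddle the tongue at the panel's end (crop right half, about (605,175)), clear of the foot, so I can close.

```bash
python3 nudge.py '0 0 0.003 -.003 -.002 .0015 .02;0 0 0 0 0 0 .02;0 0 0 0 0 0 .02;0 0 0 0 0 0 .02;0 0 0 0 0 0 .02;0 0 0 0 0 0 .02' 25
python3 -c "
from h import *
to(tow(S0,(.202,0,.044)))
t=np.arange(0,1.9,.1);print(np.diff(.202*(1-np.cos(t))).round(4),np.diff(-.202*np.sin(t)).round(4))"
```

```text
clock: 3.2
ee_pos: [0.5522, 0.0001, 0.0435]
orientation: [2.244, 2.195, 0.003]
force: [4.1, -1.2, -1.4]
gripper_width: 0.0255
grip_force: 25.0
clock 3.2 rot [0.0027 0.0004 0.0017] now-axes [ 0.0004 -0.0002 -0.0005] final-axes [ 0.0004 -0.0002 -0.0005] F [ 4.1 -1.2 -1.4] w 0.0255 gf 25.0
[0.001  0.003  0.005  0.0069 0.0088 0.0106 0.0122 0.0138 0.0152 0.0164
 0.0175 0.0184 0.0192 0.0197 0.02   0.0202 0.0201 0.0199] [-0.0202 -0.02   -0.0196 -0.019  -0.0182 -0.0172 -0.0161 -0.0148 -0.0133
 -0.0117 -0.01   -0.0082 -0.0064 -0.0044 -0.0024 -0.0004  0.0016  0.0036]
```

```bash
python3 nudge.py '0 0 0 .001 0 -.0202 .02;0 0 0 .003 0 -.02 .02;0 0 0 .005 0 -.0196 .02;0 0 0 .0069 0 -.019 .02;0 0 0 .0088 0 -.0182 .02;0 0 0 .0106 0 -.0172 .02;0 0 0 .0122 0 -.0161 .02;0 0 0 .0138 0 -.0148 .02;0 0 0 0 0 0 .02;0 0 0 0 0 0 .02'
python3 -c "
from h import *
t=.8
to(tow(S0,(.202*np.cos(t),0,.044+.202*np.sin(t))))"
```

```text
clock: 4.03
ee_pos: [0.5538, 0.0622, 0.1893]
orientation: [2.242, 2.197, 0.006]
force: [5.9, -0.8, -0.8]
gripper_width: 0.0257
grip_force: 25.0
clock 4.03 rot [ 0.0046 -0.0005  0.0033] now-axes [-0.0004 -0.0003  0.0004] final-axes [-0.0004 -0.0003  0.0004] F [ 5.9 -0.8 -0.8] w 0.0257 gf 25.0
```

```bash
python3 nudge.py '0 0 0 .0152 0 -.0133 .02;0 0 0 .0164 0 -.0117 .02;0 0 0 .0175 0 -.01 .02;0 0 0 .0184 0 -.0082 .02;0 0 0 .0192 0 -.0064 .02;0 0 0 .0197 0 -.0044 .02;0 0 0 .02 0 -.0024 .02;0 0 0 .0202 0 -.0004 .02;0 0 0 .0201 0 .0016 .02;0 0 0 .0199 0 .0036 .02;0 0 0 0 0 0 .02;0 0 0 0 0 0 .02'
python3 -c "
from h import *
t=1.83
to(tow(S0,(.202*np.cos(t),0,.044+.202*np.sin(t))))"
```

```text
clock: 5.03
ee_pos: [0.5586, 0.2477, 0.2386]
orientation: [2.244, 2.194, 0.003]
force: [8.8, -0.3, -3.4]
gripper_width: 0.0256
grip_force: 25.0
clock 5.03 rot [0.0041 0.0009 0.0009] now-axes [ 0.0065 -0.0007 -0.0006] final-axes [ 0.0065 -0.0007 -0.0006] F [ 8.8 -0.3 -3.4] w 0.0256 gf 25.0
```

```bash
python3 nudge.py '0 0 0 .004 .0005 .001 .02;0 0 0 .004 0.0005 .001 .02;0 0 0 .001 0 0 .02;0 0 0 0 0 0 .02;0 0 0 0 0 0 .02'
python3 -c "
from h import *
t=1.83
to(tow(S0,(.202*np.cos(t),0,.044+.202*np.sin(t))))"
```

```text
clock: 5.45
ee_pos: [0.5588, 0.2495, 0.2382]
orientation: [2.246, 2.187, -0.011]
force: [1.5, -12.3, 9.3]
gripper_width: 0.0257
grip_force: 25.0
clock 5.45 rot [-0.0004  0.0094 -0.003 ] now-axes [ 0.0048 -0.0009 -0.0011] final-axes [ 0.0048 -0.0009 -0.0011] F [  1.5 -12.3   9.3] w 0.0257 gf 25.0
```

```bash
python3 nudge.py '0 0 0 -.002 0 -.001 .03;0 0 0 0 0 0 .045;0 0 0 0 0 0 .06;0 0 0 0 0 0 .06;0 0 0 0 0 -.02 .06;0 0 0 0 0 -.035 .06;0 0 0 0 0 -.035 .06;0 0 0 0 0 0 .06'
python3 - <<'E'
from h import *
to(tow(S0,(0,0,.3)))
im=optics.camera("top"); cv2.imwrite("pics/top3.png",im); sc=optics.camera("scene");cv2.imwrite("pics/sc3.png",sc)
a=cv2.resize(im[200:310,290:460],(800,518),interpolation=cv2.INTER_CUBIC)
cv2.imwrite("pics/c3.png",a)
E
```

```text
clock: 6.12
ee_pos: [0.5599, 0.2573, 0.3358]
orientation: [2.242, 2.197, 0.018]
force: [1.2, 1.0, 1.2]
gripper_width: 0.0587
grip_force: 0.0
clock 6.12 rot [ 0.0097 -0.0068  0.0035] now-axes [-0.055  -0.0023  0.0354] final-axes [-0.0548 -0.0018  0.0358] F [1.2 1.  1.2] w 0.0587 gf 0.0
```

View pics/c3.png

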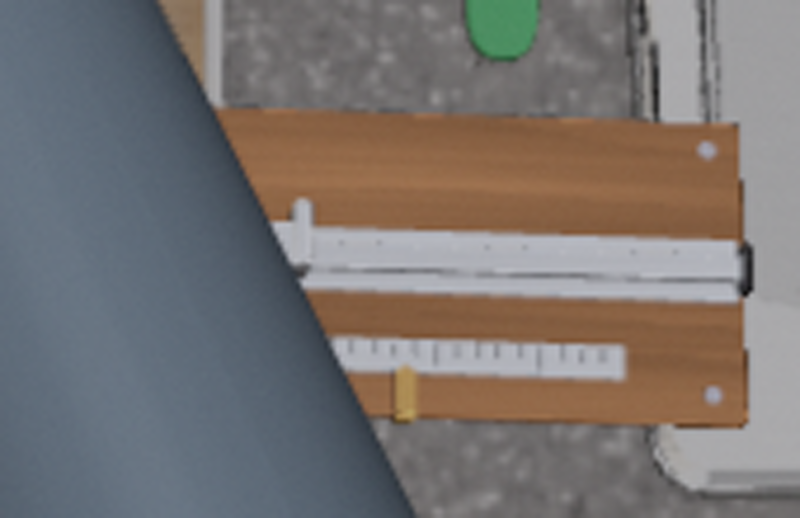

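View pics/sc3.png

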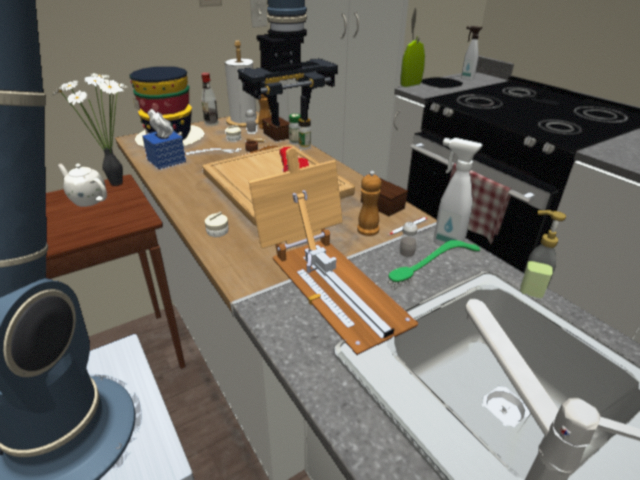

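The panel stands back against its stop. In the c3 crop the clip is at about (405,393), the base's right corners at (740,124) and (747,426), and the foot flange at about (302,205).

```bash
python3 - <<'E'
from h import *
k=800/170
f=lambda x,y:((x+.5)/k-.5+290,(y+.5)/k-.5+200)
def st(P): 
    d=P[:2]-S0[:2];c,s=np.cos(S0[2]),np.sin(S0[2]);return np.array([c*d[0]+s*d[1],-s*d[0]+c*d[1]])
for n,x,y,z in[("c+",740,124,.012),("c-",747,426,.012),("clip",405,393,.0175),("cliptop",405,367,.0175),("clipbot",404,420,.0175),("flange",303,200,.052),("railend",741,255,.022)]:
    print(n,st(ray("top",*f(x,y),z)).round(4))
# clip colour centroid
im=cv2.imread("pics/top3.png");h=cv2.cvtColor(im,cv2.COLOR_BGR2HSV)
r=im[270:295,365:390].astype(int);hh=h[270:295,365:390]
m=(hh[...,0]>17)&(hh[...,0]<30)&(hh[...,1]>120)&(hh[...,2]>120);ys,xs=np.nonzero(m);print(m.sum(),xs.mean()+365,ys.mean()+270,st(ray("top",xs.mean()+365,ys.mean()+270,.0175)))
to(tow(S0,(.082,-.017,.12)));to(tow(S0,(.082,-.017,.04)))
E
```

```text
c+ [0.3206 0.0731]
c- [ 0.3197 -0.0748]
clip [ 0.1565 -0.0647]
cliptop [ 0.1565 -0.0523]
clipbot [ 0.1561 -0.0776]
flange [0.1042 0.0198]
railend [0.3164 0.0059]
37 375.4864864864865 283.43243243243245 [ 0.15612616 -0.06544521]
clock 6.22 rot [ 0.0017 -0.002   0.0035] now-axes [-0.1361 -0.0173  0.2098] final-axes [-0.1358 -0.0164  0.2101] F [-0.2  0.2  0.1] w 0.0598 gf 0.0
clock 6.22 rot [ 0.0017 -0.002   0.0035] now-axes [-0.1363 -0.0174  0.2898] final-axes [-0.1358 -0.0164  0.2901] F [-0.2  0.2  0.1] w 0.0598 gf 0.0
```

```bash
python3 nudge.py '0 0 0.0035 -.034 -.0042 0 .087;0 0 0 -.034 -.0042 0 .087;0 0 0 -.034 -.0042 0.01 .087;0 0 0 -.034 -.0042 .03 .087;0 0 0 0 0 .035 .087;0 0 0 0 0 .035 .087;0 0 0 0 0 .035 .087;0 0 0 0 0 .035 .087;0 0 0 0 0 .02 .087;0 0 0 0 0 0 .087;0 0 0 0 0 0 .087' 4
python3 -c "
from h import *
to(tow(S0,(.082,-.017,.04)))"
```

```text
clock: 7.13
ee_pos: [0.5362, 0.1227, 0.1297]
orientation: [-2.247, -2.193, 0.007]
force: [0.8, -0.1, -0.3]
gripper_width: 0.0872
grip_force: 0.0
clock 7.13 rot [-0.0044  0.0015 -0.0009] now-axes [-0.0015  0.002   0.0897] final-axes [-0.0017  0.0016  0.0897] F [ 0.8 -0.1 -0.3] w 0.0872 gf 0.0
```

```bash
python3 nudge.py '0 0 0 -.0015 .0018 .025 .087;0 0 0 0 0 .025 .087;0 0 0 0 0 .02 .087;0 0 0 0 0 .015 .087;0 0 0 0 0 .0045 .087;0 0 0 0 0 0 .087;0 0 0 0 0 0 .087' 4
python3 - <<'E'
from h import *
to(tow(S0,(.082,-.017,.04)))
im=optics.camera("scene"); cv2.imwrite("pics/c4.png",cv2.resize(im[200:330,240:400],None,fx=4.5,fy=4.5,interpolation=cv2.INTER_CUBIC))
E
```

```text
clock: 7.72
ee_pos: [0.5407, 0.1215, 0.0433]
orientation: [2.248, 2.193, 0.004]
force: [-0.6, 0.1, 0.2]
gripper_width: 0.0872
grip_force: 0.0
clock 7.72 rot [ 0.0023 -0.001  -0.0012] now-axes [-0.0007 -0.0028  0.0033] final-axes [-0.0007 -0.0028  0.0033] F [-0.6  0.1  0.2] w 0.0872 gf 0.0
```

View pics/c4.png

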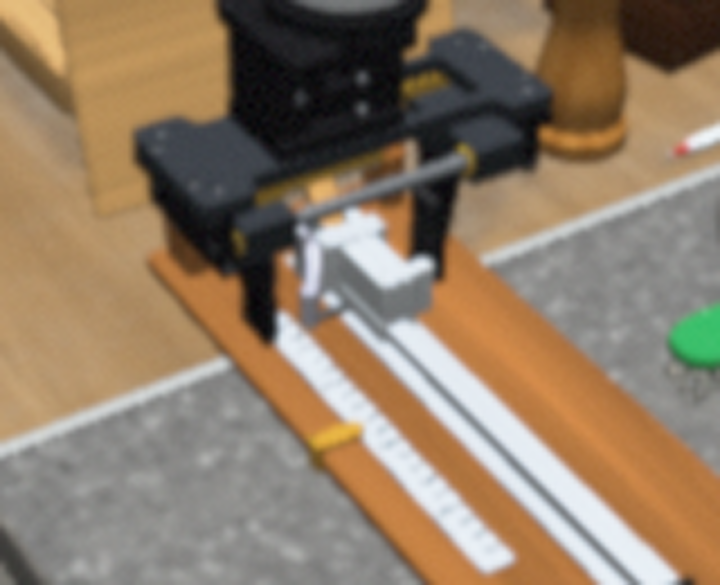

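The gripper straddles the foot: the lever-side finger is at (262,290) and the solid-side finger at (432,220). The clip is ahead at (335,440). I'll close gently.

```bash
python3 nudge.py '0 0 0 -.0007 -.0028 .003 .07;0 0 0 0 0 0 .062;0 0 0 0 0 0 .055;0 0 0 0 0 0 .05;0 0 0 0 0 0 .045;0 0 0 0 0 0 .04;0 0 0 0 0 0 .04;0 0 0 0 0 0 .04' 4
python3 -c "
from h import *
to(tow(S0,(.082,-.017,.04)))"
```

```text
clock: 8.43
ee_pos: [0.5377, 0.1206, 0.0391]
orientation: [2.248, 2.193, 0.002]
force: [3.0, -0.9, -0.8]
gripper_width: 0.0551
grip_force: 4.0
clock 8.43 rot [ 0.0019 -0.0002 -0.0015] now-axes [ 0.0004  0.0002 -0.0009] final-axes [ 0.0004  0.0002 -0.0009] F [ 3.  -0.9 -0.8] w 0.0551 gf 4.0
```

```bash
python3 nudge.py '0 0 0 -.003 0 0 .04;0 0 0 -.007 0 0 .04;0 0 0 -.01 0 0 .04;0 0 0 -.01 0 0 .04;0 0 0 -.01 0 0 .04;0 0 0 -.01 0 0 .04;0 0 0 -.01 0 0 .04;0 0 0 -.006 0 0 .04;0 0 0 -.004 0 0 .04;0 0 0 0 0 0 .04;0 0 0 0 0 0 .04'
python3 - <<'E'
from h import *
to(tow(S0,(.164,-.017,.04)))
im=optics.camera("top"); cv2.imwrite("pics/top5.png",im)
a=im[225:300,320:410]; b=optics.camera("scene"); cv2.imwrite("pics/sc5.png",b); b=b[235:335,270:370]
cv2.imwrite("pics/c5.png",np.hstack([cv2.resize(a,(400,400*75//90),interpolation=cv2.INTER_CUBIC),cv2.resize(b,(400,400),interpolation=cv2.INTER_CUBIC)[:333]]))
E
```

```text
clock: 9.35
ee_pos: [0.5357, 0.0481, 0.0391]
orientation: [2.25, 2.19, 0.001]
force: [4.9, -1.1, -0.8]
gripper_width: 0.0557
grip_force: 4.0
clock 9.35 rot [ 0.0017  0.0011 -0.0037] now-axes [-0.0091  0.0005 -0.0009] final-axes [-0.0091  0.0005 -0.0009] F [ 4.9 -1.1 -0.8] w 0.0557 gf 4.0
```

View pics/c5.png

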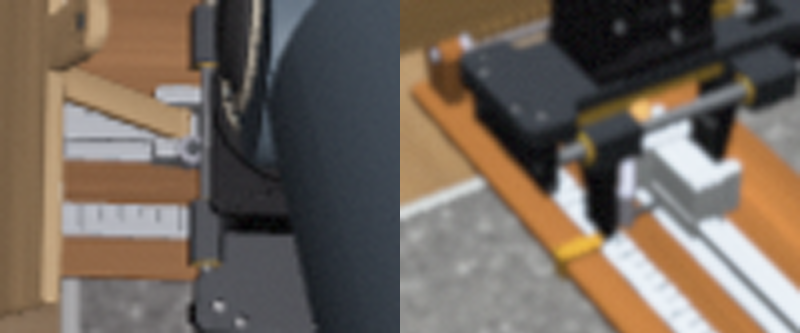

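The foot is following. Top view crop: lever pivot at about (192,147), nose back end at about (157,90). Scene crop: flange right top corner at about (740,167), and the clip at (578,250).

```bash
cat >> h.py <<'E'
def st(P): 
    d=P[:2]-S0[:2];c,s=np.cos(S0[2]),np.sin(S0[2]);return np.array([c*d[0]+s*d[1],-s*d[0]+c*d[1]])
E
python3 - <<'E'
from h import *
print("tcp",st(status.sense()["ee_pos"]))
k=400/90; f=lambda x,y:((x+.5)/k-.5+320,(y+.5)/k-.5+225)
P=st(ray("top",*f(192,148),.05));print("pivot->pin",P,P[0]-.006)
for x,y in((156,90),(155,150)):
    P=st(ray("top",*f(x,y),.05));print("nose->pin",P,P[0]+.012)
s=lambda x,y:((x-400+.5)/4-.5+270,(y+.5)/4-.5+235)
for x,y,z in((740,167,.052),(692,189,.052)):
    P=st(ray("scene",*s(x,y),z));print("flange->pin",P,P[0]-.063)
P=st(ray("scene",*s(583,247),.0175));print("clip",P)
E
```

```text
tcp [ 0.15458812 -0.01745179]
pivot->pin [ 0.12408249 -0.01447483] 0.11808248602973838
nose->pin [0.10603563 0.01412873] 0.11803562986479242
nose->pin [ 0.10590291 -0.01603096] 0.11790290850055928
flange->pin [0.18080881 0.01905447] 0.1178088081359574
flange->pin [ 0.18276496 -0.01242099] 0.11976496360396138
clip [ 0.15871854 -0.06276352]
```

```bash
python3 nudge.py '0 0 0 -.004 0 0 .04;0 0 0 -.005 0 0 .04;0 0 0 0 0 0 .04;0 0 0 0 0 0 .04;0 0 0 0 0 0 .04;0 0 0 0 0 0 .04'
python3 - <<'E'
from h import *
to(tow(S0,(.164,-.017,.04)));print(st(status.sense()["ee_pos"]))
im=optics.camera("top");b=optics.camera("scene")
cv2.imwrite("pics/c6.png",np.hstack([cv2.resize(im[225:300,320:410],(400,333),interpolation=cv2.INTER_CUBIC),cv2.resize(b[240:307,290:370],(400,333),interpolation=cv2.INTER_CUBIC)]))
E
```

```text
clock: 9.95
ee_pos: [0.5354, 0.0396, 0.0391]
orientation: [2.249, 2.19, 0.001]
force: [5.8, -0.9, -1.3]
gripper_width: 0.0554
grip_force: 4.0
clock 9.95 rot [ 0.0018  0.0009 -0.003 ] now-axes [-0.0006  0.0005 -0.0009] final-axes [-0.0006  0.0005 -0.0009] F [ 5.8 -0.9 -1.3] w 0.0554 gf 4.0
[ 0.16340413 -0.01747508]
```

View pics/c6.png

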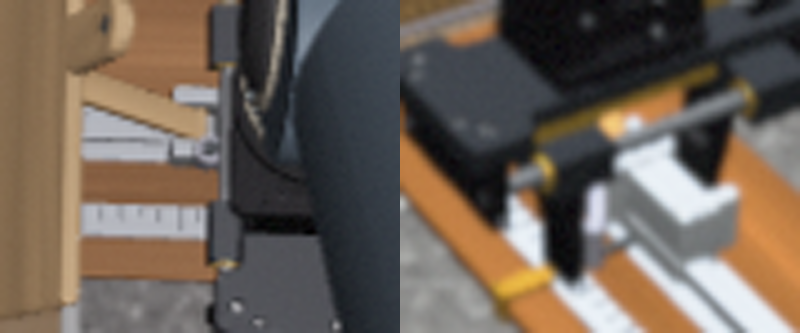

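Top crop: pivot at about (208,148), nose back end at about (173,90). Scene crop: flange corner at about (738,190), clip at about (524,283). I'll check how level they are.

```bash
python3 - <<'E'
from h import *
k=400/90; f=lambda x,y:((x+.5)/k-.5+320,(y+.5)/k-.5+225)
print("pivot->mark",st(ray("top",*f(208,148),.05))[0]+.024)
for x,y in((173,90),(171,150)): print("nose->mark",st(ray("top",*f(x,y),.05))[0]+.042)
s=lambda x,y:((x-400+.5)/5-.5+290,(y+.5)/4.97-.5+240)
for x,y,z in((738,190,.052),(680,222,.052)): print("flange->mark",st(ray("scene",*s(x,y),z))[0]-.033)
for x,y in((500,291),(524,283),(548,275)): print("clip",st(ray("scene",*s(x,y),.0175)))
E
```

```text
pivot->mark 0.15594924403132385
nose->mark 0.1564432504238468
nose->mark 0.15576788656564697
flange->mark 0.15444274724083543
flange->mark 0.15914267690682293
clip [ 0.15728289 -0.0758595 ]
clip [ 0.15812282 -0.06477012]
clip [ 0.15897051 -0.05357826]
```

```bash
python3 nudge.py '0 0 0 -.0005 0 0 .053;0 0 0 0 .0012 0 .0505;0 0 0 0 .0013 0 .048;0 0 0 0 .0013 0 .0455;0 0 0 0 .0013 0 .043;0 0 0 0 .0013 0 .0405;0 0 0 0 .0013 0 .038;0 0 0 0 .0013 0 .0355;0 0 0 0 0 0 .0355' 30
python3 -c "
from h import *
to(tow(S0,(.164,-.004,.04)));print(st(status.sense()['ee_pos']))"
```

```text
clock: 10.8
ee_pos: [0.5447, 0.0391, 0.0392]
orientation: [2.248, 2.191, 0.001]
force: [7.6, -3.1, 0.3]
gripper_width: 0.0367
grip_force: 11.7
clock 10.8 rot [ 0.0021  0.0013 -0.0022] now-axes [-0.0003  0.0042 -0.0008] final-axes [-0.0003  0.0042 -0.0008] F [ 7.6 -3.1  0.3] w 0.0367 gf 11.7
[ 0.16369164 -0.00821887]
```

Works as planned; I'll finish the squeeze.

```bash
python3 nudge.py '0 0 0 0 .0013 0 .033;0 0 0 0 .0013 0 .03;0 0 0 0 .0012 0 .027;0 0 0 0 .0004 0 .02;0 0 0 0 0 0 .015;0 0 0 0 0 0 .015;0 0 0 0 0 0 .015;0 0 0 0 0 0 .015' 30
python3 - <<'E'
from h import *
to(tow(S0,(.164,-.004,.04)));print(st(status.sense()['ee_pos']))
im=optics.camera("top");b=optics.camera("scene")
cv2.imwrite("pics/c7.png",np.hstack([cv2.resize(im[225:300,320:410],(400,333),interpolation=cv2.INTER_CUBIC),cv2.resize(b[240:307,290:370],(400,333),interpolation=cv2.INTER_CUBIC)]))
E
```

```text
clock: 11.47
ee_pos: [0.5494, 0.0385, 0.0392]
orientation: [2.246, 2.191, 0.001]
force: [7.3, -2.4, -0.8]
gripper_width: 0.0272
grip_force: 30.0
clock 11.47 rot [ 0.0032  0.0021 -0.0015] now-axes [ 0.0001 -0.0005 -0.0008] final-axes [ 0.0001 -0.0005 -0.0008] F [ 7.3 -2.4 -0.8] w 0.0272 gf 30.0
[ 0.16412005 -0.00352571]
```

View pics/c7.png

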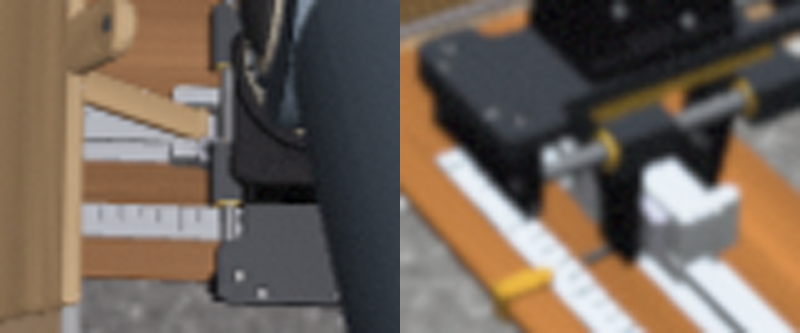

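The lever is shut: the opening is 27 mm at 30 N. The pointer tip at (588,259) lies on the clip's line (500,291)→(548,275), and the nose and flange haven't moved, so I'm handing in.

```bash
python3 -c "
from h import *
print(close_job())"
```

```text
the job is handed in; nothing more can be done
None
```

The job is handed in: the panel stood back against its stop and was let go, then the foot was drawn out to the brass clip and its lever squeezed shut, still pinched at 30 N with the pointer within about 1 mm of the clip by the camera images; the hand-in did not report a verdict.

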